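# Wind up the gluing press on a hull blank

### The arm

A 6-joint arm with a two-finger parallel gripper is mounted at the origin on the work surface; the furniture and walls round the work are solid. World frame = base frame: x ahead of the robot, y to its left, z up, the work surface at z = 0. Lengths are in m, angles in rad, forces in N, time in s.
With the tool pointing down it reaches from about 0.325 to 0.775 m from the base axis. Payload 5.5 kg.
Tool frame: the origin (TCP) lies between the finger pads; the fingertips stand 22 mm ahead of it and the grasp point (between the pads) lies 3 mm ahead of it; z points along the fingers, y is the line along which they close (so a half turn about z gives the same grasp; the last joint's range is limited). The gripper opens to 85 mm and grips with 20 to 120 N. Pads are 22 mm wide; open, the fingers measure 114 mm over their backs; the gripper's body (76 mm by 85 mm) begins 54 mm behind the grasp point. The pads swing forward as they close: fully open they stand 13 mm farther back than shut.
Start: joints at [1.224, 0.091, 1.231, -0, 1.82, -0.057], TCP at [0.171, 0.575, 0.253] pointing down, gripper open.
Joint ranges: [-2.87, 2.87], [-0.86, 2.18], [0.17, 2.46], [-1.51, 4.65], [0.06, 2.69], [-2.65, 2.65]. Speed limits (rad/s): [2.57, 2.57, 3.01, 3.14, 3.14, 3.14].

### API

Orientations are given as a unit quaternion [w, x, y, z].
In Python, from workcell import arm, optics, job gives the robot as it stands. The module is installed in compiled form; this text tells all that it offers.
- The arm moves only by the tool move_arm, never from a script. Its argument "rows" is a list of rows, each a list of 4 numbers: the shift along the world's x, y, z in mm, then the turn about the world's z in degrees. A call has 1 to 5 rows; each row is the pose to reach, as a shift and turn from the pose commanded when the call began; what a row does not reach only later rows make up. A row lasts 1/8 s, in which the tool goes at most 62.5 mm and 10.7 degrees, less where a joint would pass 70% of its speed; a pose out of reach is approached as far as the arm can. A call with a gripper value outside its range is refused whole. "jaw" is the finger opening in mm, from 0 to 85.4, set as the call begins (left out, the last holds). The fingers move at their own pace and stop on an object; "squeeze" is the grip in N (left out, the last holds). Time passes only in rows, so rows that repeat a pose let the fingers close. It gives the time, the measured TCP pose, the force, the opening and the grip force at its end, in the units of the state.
- arm.get_state(): the state, without advancing time (a new reading comes with each control period).
- optics.grab_frame(name): name is "side" or "top" or "wrist"; returns a dict with "pixels" (480x640x3 uint8, red, green, blue), "camera_matrix" (3x3 intrinsics, pixels), "world_from_camera" (4x4, takes a point from camera to world coordinates). Camera axes: x right, y up, looking along -z (the intrinsics and any distortion apply to the point x, -y, -z); pixel columns grow to the right and rows downward; lengths in m; the calibration is good to about 2 mm. A picture is of the moment at which its call begins. There is no depth.
- job.sign_off(): hands the job in; it is judged then, once.
The state is a dict: "t": time; "q": joint angles; "dq": joint speeds; "joint_efforts": joint torques, N m; "eef_pos": TCP position; "tcp_rot": TCP orientation; "force": force on the tool from outside, world axes, zero at the start; "ft_torque": the same for the moment, N m; "width": finger opening in m; "gripper_force": force on a finger pad.
Only numpy, scipy, OpenCV 4.12 (cv2) and the standard library are available. Lean on these libraries where they do the work, as an engineer would, in place of code of your own. Each camera call takes 0.05 s, during which the arm holds its last target. There are 200 camera calls.

### The job

A glued-up wooden hull blank lies on the table of the small gluing press and has to be put under pressure. Fit the loose crank handle on the square end of the press's screw, feeling for the square rather than forcing it, until its hub sits fully down on the bearing; then wind the table up with it (clockwise from above) until the blank meets the head and is nipped firmly, but stop before it is crushed: when the crank has become clearly harder to turn than it ran free. Leave the crank on the screw, and do not disturb the other things or touch the blank.

Things in the scene. Friction and masses are not known exactly. Their poses are not given: they have to be found in the camera images.
- crank: loose balanced crank handle, bare steel, 0.3 kg, standing on its hub. Origin: centre of the hub's underside, z up. Hub: square block 26 x 26 mm, 50 mm tall, with a square socket (13.6 mm wide, 27 mm deep, sides parallel to the hub's) in its underside. A 12 mm round arm runs through it along x, 34 mm up: grip at +60 mm, 29 mm counterweight ball at -42 mm. The hub's two y sides are free to be gripped
- crank_grip_mid (a point): middle of the crank's grip, an upright black oval knob on the end of the arm, 20 mm in diameter at its middle and 12 mm at its ends, which spins freely on its own axis. It reaches from 42 to 84 mm above the hub's underside; this point is 64 mm above it and 60 mm from the hub's axis
- press: small four-post gluing press, fixed to the table; base 150 x 240 mm, origin under its centre at z = 0, y along its long side. An upright lead screw at x = 0, y = -95 mm lifts its table: clockwise from above raises it 10 mm a turn. The screw stays where it is left. Running free it takes 0.42 N m, about 7 N at the crank's grip
- screw_seat (a point): on the screw's axis, on top of its round steel bearing collar (34 mm wide), 136 mm above the work surface: the hub's underside rests here when the crank is fully down. z up
- screw_tip (a point): top of the screw's square end on the screw's axis, 24 mm above the collar: a 12 mm square, 21 mm tall, with a 9 mm tip of 3 mm on it. The square stands at any angle about z, which is not measured; it is the same every quarter turn. The socket enters within about 8 degrees of it, and has that slack when it drives
- press_head: the press's fixed top plate, 126 x 226 x 16 mm, cork-faced underside about 109 mm above the work surface, nuts on it up to 137 mm; origin and axes as the press. The blank is pressed against it: each 100 N of pressing adds 0.16 N m at the screw, 2.6 N at the crank's grip. A good nip is about 140 N; under 60 N is loose, over 240 N crushes it. All this lies within about a millimetre of rise
- blank: loose wooden hull blank on the press's moving table: three boat-shaped layers in steps, 138 x 64 mm below, 112 x 44 mm on top, 30 mm thick. Origin: centre of its underside. Its top starts about 6 to 16 mm below the head
- glue: small white glue bottle, 30 x 30 x 61 mm, upright; origin centre of its underside; to be left alone
- sander: brown sanding block, 28 x 70 x 16 mm, lying flat; origin centre of its underside; to be left alone
- strut: olive plastic model bracket, 39 x 92 x 22 mm, lying flat; origin centre of its underside; to be left alone
- driver: small black screwdriver, 16 x 118 x 16 mm, lying flat; origin centre of its underside; to be left alone
There are look-alikes about, which are no part of the job. Of the things that look like the crank, take the one that is farthest to the robot's right at the start.

How it is judged:
On the way, in this order (a step that is already met when the one before it is completed fails the run):
1. the crank sits fully down on the screw's square end (z of crank in the frame of screw_seat between -0.004 and 0.004 m and horizontal distance between crank and screw_seat below 0.005 m and angle between crank's own z axis and vertical below 0.12 rad), for 0.2 s.
2. with the crank on the screw, the blank is nipped against the head (contact force between blank and press_head above 60 N and horizontal distance between crank and screw_seat below 0.005 m and angle between crank's own z axis and vertical below 0.12 rad), for 0.2 s.
At the end, for the whole second after the job is handed in: the blank is pressed against the head with 60 to 240 N, and the crank is left at rest on the screw, its hub within 4 mm of the bearing collar, within 5 mm of the screw's axis and upright within 7 degrees (all of step 2 and contact force between blank and press_head below 240 N and z of crank in the frame of screw_seat between -0.004 and 0.004 m and linear speed of crank below 0.02 m/s and linear speed of blank below 0.01 m/s); the robot touches nothing.
It fails at once if the blank is crushed (pressed with more than 300 N against the head) (contact force between blank and press_head above 300 N).
It fails at once if the socket is forced on the screw: with the hub still on top of the square (over 19 mm above the collar) the crank bears on the press with more than 45 N (contact force between crank and press above 45 N and z of crank in the frame of screw_seat above 0.019 m).
It fails at once if the blank is touched by the robot (contact force between blank and the fingers above 1 N or contact force between blank and the arm above 1 N).
It fails at once if one of the things about the work is moved by more than 30 mm (distance of any of glue, sander, strut, driver from where it was at the start of the episode above 0.03 m).
It also fails if it takes over 70 s, if anything falls off the work surface, if the arm or the gripper's body presses on something with over 40 N, if the wrist force passes 120 N, or if a joint passes its speed limit or range.

## Working session

There is one attempt and no reset: what is moved stays moved. The work goes in short steps, Python scripts to look and compute and a tool call to move; the robot and the scene stay as the last step left them, time stands still between calls to the robot, and variables do not carry over. Pictures are saved under pics/ and viewed, at most 10 in all, crops included, and the job is handed in when it is done.

Besides the shell and the picture viewer there is one more tool, called after ">>>" in YAML: its name, and indented under it one key for each argument. move_arm: Moves the arm, as the interface text tells. Its arguments: {"type":"object","properties":{"rows":{"type":"array","items":{"type":"array","items":{"type":"number"}}},"jaw":{"type":"number"},"squeeze":{"type":"number"}},"required":["rows"]}

```bash
mkdir -p pics
cat > h.py <<'E'
import numpy as np, cv2
from workcell import arm, optics, job
def grab(n,save=None):
    f=optics.grab_frame(n); im=cv2.cvtColor(f["pixels"],cv2.COLOR_RGB2BGR)
    if save: cv2.imwrite("pics/"+save,im)
    return im,f["camera_matrix"],f["world_from_camera"]
def ray(K,T,u,v):
    d=np.linalg.inv(K)@[u,v,1]; d=T[:3,:3]@np.array([d[0],-d[1],-d[2]]); return T[:3,3],d
def onz(K,T,u,v,z):
    o,d=ray(K,T,u,v); return o+d*(z-o[2])/d[2]
def proj(K,T,p):
    c=np.linalg.inv(T)@np.r_[p,1]; x=K@[c[0],-c[1],-c[2]]; return x[:2]/x[2]
E
python3 - <<'E'
from h import *
for n in ("top","side"):
    im,K,T=grab(n,n+"0.png"); np.savez(n+"0.npz",K=K,T=T); print(n,K.round(1).tolist(),T.round(3).tolist())
print(arm.get_state())
E
```

```text
top [[496.3, 0.0, 310.8], [0.0, 496.3, 242.3], [0.0, 0.0, 1.0]] [[0.067, 0.977, -0.203, 0.318], [-0.998, 0.066, -0.012, -0.014], [0.001, 0.204, 0.979, 1.1], [0.0, 0.0, 0.0, 1.0]]
side [[574.8, 0.0, 310.8], [0.0, 574.8, 242.4], [0.0, 0.0, 1.0]] [[0.879, 0.231, -0.416, 0.129], [-0.476, 0.449, -0.756, -0.718], [0.012, 0.863, 0.505, 0.601], [0.0, 0.0, 0.0, 1.0]]
{'t': 0.1, 'q': array([ 1.22430232e+00,  9.18094878e-02,  1.23179275e+00, -5.07778381e-06,
        1.81978772e+00, -5.66858448e-02]), 'dq': array([-0.00100273, -0.00015931, -0.00359336, -0.00054146, -0.00113389,
        0.00161941]), 'joint_efforts': array([ 1.66528596e-03, -4.60217035e+01, -4.19219184e+01, -1.72476525e-04,
        1.05155996e-02,  6.48033094e-06]), 'eef_pos': array([0.17138291, 0.57477798, 0.25223297]), 'tcp_rot': array([-1.77523177e-04,  1.44398076e-01,  9.89519271e-01, -8.80945730e-04]), 'force': array([-0.66440342, -0.78475973, -0.29266749]), 'ft_torque': array([ 0.04991224, -0.03290876,  0.0450061 ]), 'gripper_force': 0.0, 'width': 0.0852104018535483}
```

View pics/top0.png

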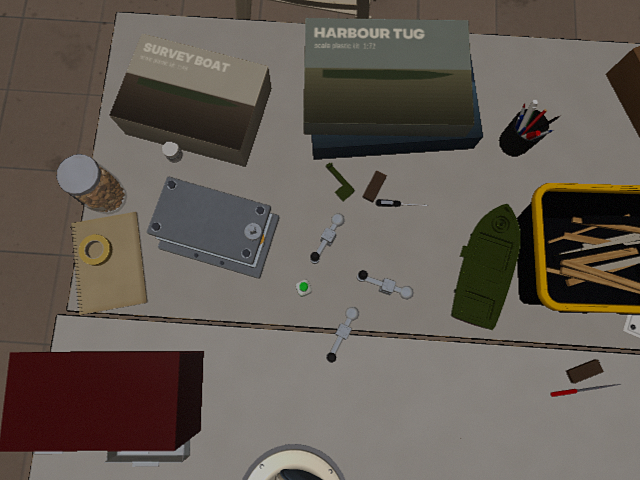

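View pics/side0.png

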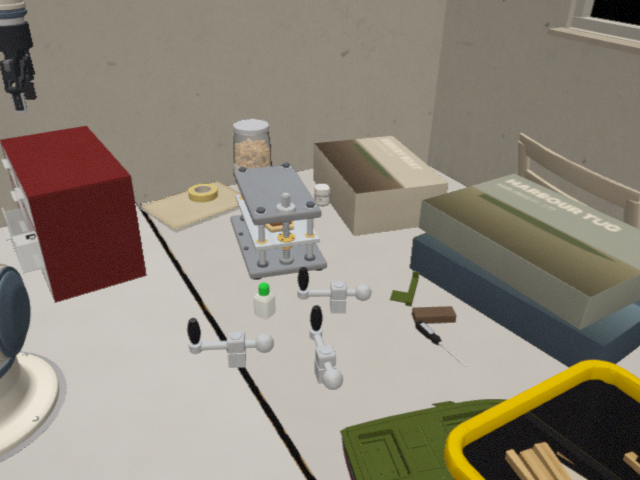

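Top view, hubs of the crank look-alikes: A (327,238), B (388,286), C (344,331). The robot's right is the right side of the image, so I choose B; in the side view it is at about (324,355). The screw tip is at (253,231) in top and (286,197) in side.

Run:
```python
from h import *
t=cv2.imread("pics/top0.png"); s=cv2.imread("pics/side0.png")
c=lambda im,u,v,w,h,k: cv2.resize(im[v-h//2:v+h//2,u-w//2:u+w//2],None,fx=k,fy=k,interpolation=cv2.INTER_CUBIC)
# each 400x300
a=c(t,386,284,80,60,5); b=c(t,253,231,50,38,8)[:300]; d=c(s,324,345,100,75,4)
d=cv2.resize(d,(400,300)); e=cv2.resize(c(s,286,205,60,44,8)[:300],(400,300)) ; e=c(s,286,200,50,38,8)[:300]
print(a.shape,b.shape,d.shape,e.shape)
b=b[:300,:400]; cv2.imwrite("pics/crop1.png",np.vstack([np.hstack([a,b]),np.hstack([d,e])]))
Z=[np.load(n+"0.npz") for n in("top","side")]
(Kt,Tt),(Ks,Ts)=[(z["K"],z["T"]) for z in Z]
# top blobs
g=cv2.cvtColor(t,cv2.COLOR_BGR2HSV)
print("hub",onz(Kt,Tt,388,286,.05)*1e3,"ball",onz(Kt,Tt,406,292,.034)*1e3,"knob",onz(Kt,Tt,362.5,274.5,.084)*1e3)
p=onz(Kt,Tt,253,231,.16);print("screw",p*1e3,"side pred",proj(Ks,Ts,p))
```

```text
(300, 400, 3) (300, 400, 3) (300, 400, 3) (300, 400, 3)
hub [ 452.99295944 -170.47474068   50.        ] ball [ 444.72725999 -211.94346833   34.        ] knob [ 468.8691737  -112.03545525   84.        ]
screw [528.33822723 111.62779157 160.        ] side pred [282.93680139 194.96377376]
```

View pics/crop1.png

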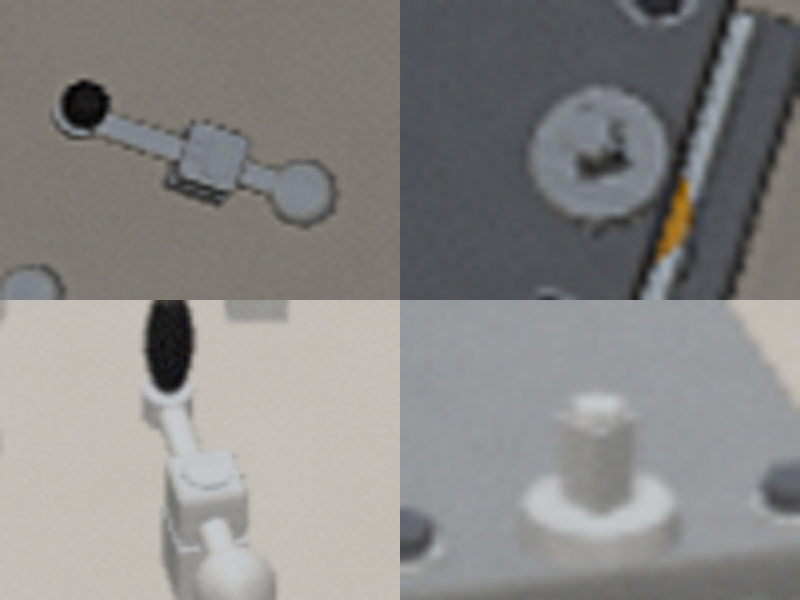

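Crop: B is a bare-steel crank with a square hub, top centre at about (388.6,284), knob at (363,274.6) and ball at (406.4,292.6). The screw's square shows one edge toward the side camera, so it stands at roughly 20° mod 90. I'll go over the press first for a wrist look.

>>> move_arm:
  rows:
    - [0,0,40,0]
    - [20,-20,80,0]
    - [60,-70,80,0]
    - [90,-125,80,0]
    - [120,-180,80,0]
  jaw: 56

```text
t: 0.72
eef_pos: [0.2912, 0.3949, 0.3326]
tcp_rot: [-0.0, 0.144, 0.99, -0.0]
force: [0.5, 0.1, -0.6]
width: 0.056
gripper_force: 0.0
```

>>> move_arm:
  rows:
    - [30,-50,0,-10]
    - [60,-100,0,-20]
    - [90,-150,0,-30]
    - [120,-200,0,-40]
    - [150,-250,0,-50]

```text
t: 1.35
eef_pos: [0.4411, 0.1448, 0.3329]
tcp_rot: [-0.0, 0.551, 0.834, -0.0]
force: [1.3, -0.2, -0.6]
width: 0.0562
gripper_force: 0.0
```

>>> move_arm:
  rows:
    - [0,-20,0,-10]
    - [0,-30,0,-20]
    - [0,-30,0,-20]
    - [0,-30,0,-20]

```text
t: 1.85
eef_pos: [0.4405, 0.117, 0.3331]
tcp_rot: [-0.0, 0.684, 0.729, -0.0]
force: [-0.6, 0.7, 0.2]
width: 0.0562
gripper_force: 0.0
```

Run:
```python
from h import *
im,K,T=grab("wrist","w1.png"); np.savez("w1.npz",K=K,T=T)
s=arm.get_state(); print(s["t"],s["eef_pos"],s["q"],s["force"]); print(K.round(1).tolist(),T.round(3).tolist())
```

```text
1.9 [0.44049773 0.11708852 0.33313015] [ 1.85023095e-01 -2.60660884e-01  1.41989146e+00  1.78120382e-04
  1.98261611e+00  1.22376191e-01] [ 0.29613925 -0.68831319 -0.10833487]
[[407.1, 0.0, 321.2], [0.0, 407.1, 236.8], [0.0, 0.0, 1.0]] [[0.998, -0.059, -0.019, 0.437], [0.062, 0.954, 0.292, 0.192], [0.001, -0.293, 0.956, 0.453], [0.0, 0.0, 0.0, 1.0]]
```

View pics/w1.png

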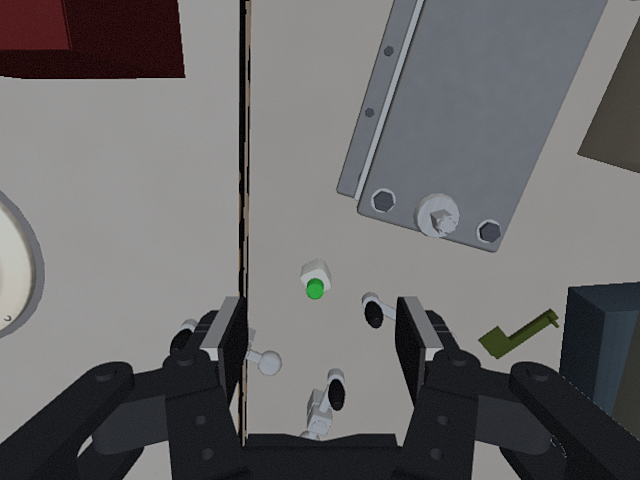

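The wrist picture shows the screw at (439,216), and crank B at (320,405) partly behind the fingers. I'll crop in on the screw.

Run:
```python
from h import *
im=cv2.imread("pics/w1.png"); c=im[190:245,405:475]
c=cv2.resize(c,None,fx=10,fy=10,interpolation=cv2.INTER_CUBIC); c=cv2.convertScaleAbs(c,alpha=1.5,beta=-90)
for i in range(0,700,100): cv2.line(c,(i,0),(i,8),(0,0,255),2)
for i in range(0,550,100): cv2.line(c,(0,i),(8,i),(0,0,255),2)
cv2.imwrite("pics/crop2.png",c)
```

```text
(no output)
```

View pics/crop2.png

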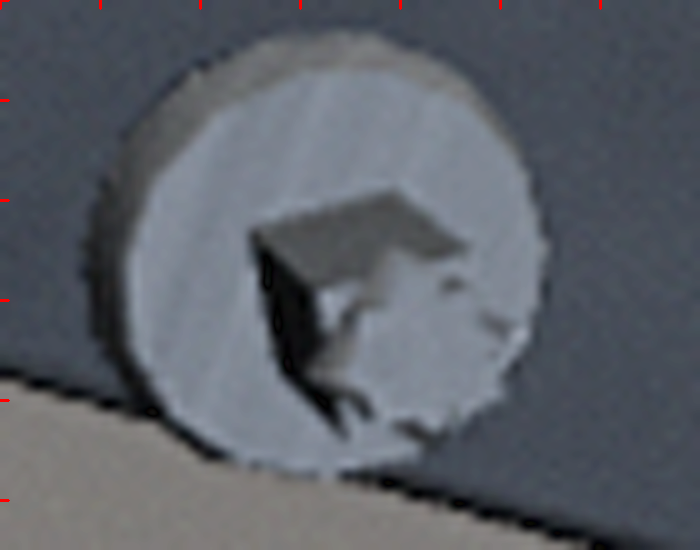

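Run:
```python
from h import *
z=np.load("w1.npz");K,T=z["K"],z["T"]
P=lambda x,y,h:onz(K,T,405+x/10-.45,190+y/10-.45,h)*1e3
a,b,c=[P(*p,.136) for p in((252,232),(395,192),(282,375))]
d,e,f=[P(*p,.157) for p in((315,285),(467,245),(345,440))]
ang=lambda v:np.degrees(np.arctan2(v[1],v[0]))%90
for v in(b-a,c-a,e-d,f-d): print(np.linalg.norm(v),ang(v))
print("centre",(b+c)/2,(e+f)/2,"collar",P(337,270,.136))
Z=[np.load(n+"0.npz") for n in("top","side")]
(Kt,Tt),(Ks,Ts)=[(z["K"],z["T"]) for z in Z]
print("top collar",onz(Kt,Tt,253,231,.136)*1e3,"tip",onz(Kt,Tt,253.6,228,.16)*1e3,"side collar",onz(Ks,Ts,286,207.2,.136)*1e3,"side tip",onz(Ks,Ts,286,193.8,.16)*1e3)
h=onz(Kt,Tt,388.6,284,.05);print("hub",h*1e3,"ball",onz(Kt,Tt,406.4,292.6,.034)*1e3,"knob",onz(Kt,Tt,363,274.6,.084)*1e3)
# side hub top centre: crop (207,470-300) /4 + (274,308)
print("side hub",onz(Ks,Ts,274+207/4,308+170/4,.05)*1e3, proj(K,T,h))
```

```text
11.635591542999103 19.913560045030867
12.354461299303763 19.309518854789786
11.54520148229405 19.04847981445355
12.576608686894193 18.669814807662235
centre [536.04607405 116.31674506 136.        ] [535.2260087  117.05450225 157.        ] collar [535.78588527 117.47224469 136.        ]
top collar [533.70585797 114.82950212 136.        ] tip [534.38614089 111.00885971 160.        ] side collar [532.77535107 108.92312406 136.        ] side tip [535.27102251 113.44128541 160.        ]
hub [ 457.34064067 -171.59437391   50.        ] ball [ 443.49449802 -212.83812963   34.        ] knob [ 468.731152   -113.07464858   84.        ]
side hub [ 456.2174358  -172.88579954   50.        ] [319.36700298 426.90099294]
```

>>> move_arm:
  rows:
    - [4,-60,-30,-4]
    - [8,-120,-60,-8]
    - [12,-180,-90,-12]
    - [16,-240,-120,-17.8]
    - [16.3,-289.3,-150,-17.8]

```text
t: 2.52
eef_pos: [0.4569, -0.1619, 0.1897]
tcp_rot: [0.0, 0.79, 0.614, 0.0]
force: [1.7, 0.2, 0.8]
width: 0.056
gripper_force: 0.0
```

>>> move_arm:
  rows:
    - [0,0,-30,0]
    - [0,0,-50,0]
    - [0,0,-50,0]

```text
t: 2.9
eef_pos: [0.4561, -0.1595, 0.1387]
tcp_rot: [-0.001, 0.789, 0.614, -0.001]
force: [0.5, 0.2, 0.6]
width: 0.0559
gripper_force: 0.0
```

Run:
```python
from h import *
im,K,T=grab("wrist","w2.png"); np.savez("w2.npz",K=K,T=T)
s=arm.get_state(); print(s["t"],s["eef_pos"],s["tcp_rot"],s["force"],s["ft_torque"])
for p in ([.4568,-.1722,.05],): print(proj(K,T,np.array(p)))
```

```text
2.95 [ 0.45676607 -0.15973717  0.14034952] [-2.66166357e-04  7.89492015e-01  6.13760769e-01 -7.97744662e-05] [ 0.29394453 -0.38371244 -0.13839518] [-0.02895834  0.03880014 -0.00588782]
[326.71474414 277.10362565]
```

View pics/w2.png

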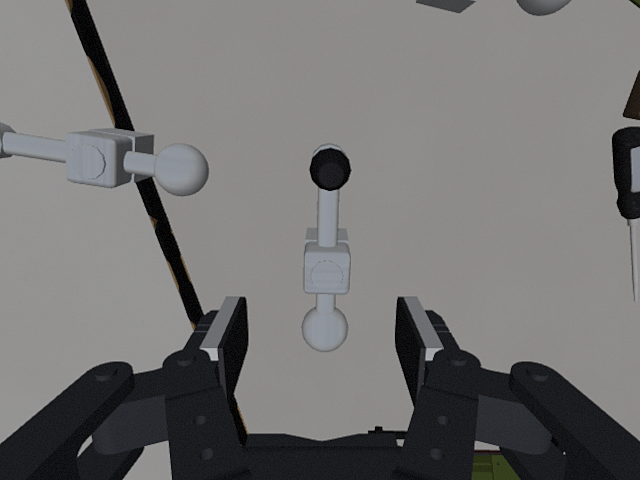

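Run:
```python
from h import *
z=np.load("w2.npz");K,T=z["K"],z["T"]
h=onz(K,T,327,271,.05);b=onz(K,T,325,328,.034);k=onz(K,T,330,170,.084)
print(h*1e3,b*1e3,k*1e3,np.degrees(np.arctan2(*(k-b)[1::-1])), (b*60+k*42)/102)
```

```text
[ 457.83619368 -168.72288485   50.        ] [ 446.01098187 -211.46107178   34.        ] [ 473.31340634 -110.77674028   84.        ] 74.8280393431699 [ 0.45725316 -0.17000282  0.05458824]
```

Hub is between the fingers at (327,271) with the arm along the image columns. Grasp.

>>> move_arm:
  rows:
    - [0.5,-11,-20,0]
    - [0.5,-11,-60,0]
    - [0.5,-11,-104,0]
    - [0.5,-11,-104,0]

```text
t: 3.45
eef_pos: [0.4559, -0.1703, 0.0344]
tcp_rot: [-0.002, 0.79, 0.614, -0.001]
force: [0.4, -0.2, 0.5]
width: 0.0557
gripper_force: 0.0
```

>>> move_arm:
  rows:
    - [0,0,0,0]
    - [0,0,0,0]
    - [0,0,0,0]
    - [0,0,0,0]
    - [0,0,0,0]
  jaw: 0
  squeeze: 80

```text
t: 4.08
eef_pos: [0.4588, -0.1723, 0.0398]
tcp_rot: [0.002, 0.79, 0.613, 0.001]
force: [-0.8, 1.3, 8.1]
width: 0.0251
gripper_force: 79.8
```

>>> move_arm:
  rows:
    - [0,0,30,0]
    - [0,0,80,0]
    - [0,0,130,10]
    - [0,0,180,20]
    - [0,0,190,30]

```text
t: 4.7
eef_pos: [0.4584, -0.1722, 0.2322]
tcp_rot: [0.004, 0.602, 0.798, 0.001]
force: [-0.4, -0.5, -4.8]
width: 0.0251
gripper_force: 79.2
```

>>> move_arm:
  rows:
    - [10,40,0,10]
    - [20,80,0,20]
    - [30,120,0,30]
    - [40,160,0,40]
    - [50,200,0,50]

```text
t: 5.32
eef_pos: [0.5073, 0.0297, 0.2271]
tcp_rot: [0.001, 0.209, 0.978, 0.0]
force: [0.2, -0.4, -3.9]
width: 0.0246
gripper_force: 79.2
```

>>> move_arm:
  rows:
    - [6,20,0,10]
    - [12,30,0,20]
    - [18,40,0,30]
    - [18,40,0,40]
    - [18,40,0,43.6]

```text
t: 5.95
eef_pos: [0.5252, 0.0686, 0.2269]
tcp_rot: [0.0, -0.169, 0.986, -0.0]
force: [-0.4, 0.0, -4.0]
width: 0.0249
gripper_force: 79.3
```

Run:
```python
from h import *
im,K,T=grab("wrist","w3.png"); np.savez("w3.npz",K=K,T=T)
i2,K2,T2=grab("side","s3.png");i3,K3,T3=grab("top","t3.png")
s=arm.get_state(); print(s["t"],s["eef_pos"],s["tcp_rot"],s["q"],s["force"],s["ft_torque"],s["width"])
p=s["eef_pos"]-[0,0,.036]; u=proj(K2,T2,p+[0,0,.02]).astype(int);v=proj(K3,T3,p+[0,0,.02]).astype(int);print(u,v,proj(K,T,np.array([.535,.115,.157])))
a=cv2.resize(i2[u[1]-50:u[1]+50,u[0]-50:u[0]+50],(400,400),interpolation=2)
b=cv2.resize(im,(400,300)); b=np.vstack([b,np.zeros((100,400,3),np.uint8)])
cv2.imwrite("pics/crop3.png",np.hstack([a,b]))
```

```text
6.1 [0.52513177 0.06840707 0.2267602 ] [ 2.54720833e-04 -1.66217030e-01  9.86089161e-01 -2.97535358e-06] [ 6.52620367e-02 -1.02854876e-01  1.47075505e+00  4.67708693e-05
  1.77318506e+00 -1.83950905e+00] [-0.33076342 -0.30424493 -3.86248161] [ 0.02209115 -0.02597811  0.01057888] 0.025179685222060426
[292 177] [273 228] [400.16115622 310.6262631 ]
```

View pics/crop3.png

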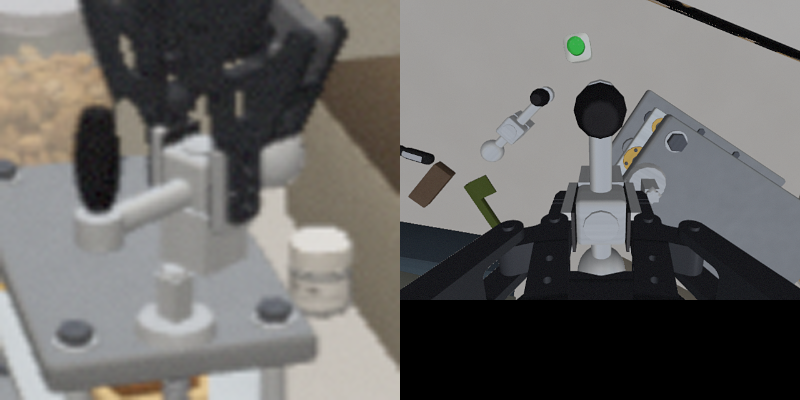

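Run:
```python
from h import *
z=np.load("w3.npz");K,T=z["K"],z["T"]
im=cv2.imread("pics/w3.png"); 
c=cv2.resize(im[100:440,250:400],None,fx=1.7,fy=1.7); s=cv2.imread("pics/s3.png")[120:220,242:342]
c2=cv2.resize(s,(500,500),interpolation=2); c=np.vstack([c,np.zeros((600-c.shape[0],c.shape[1],3),np.uint8)]) if c.shape[0]<600 else c[:600]
c2=np.vstack([c2,np.zeros((100,500,3),np.uint8)])
cv2.imwrite("pics/crop4.png",np.hstack([c,c2])); print(c.shape)
```

```text
(600, 255, 3)
```

View pics/crop4.png

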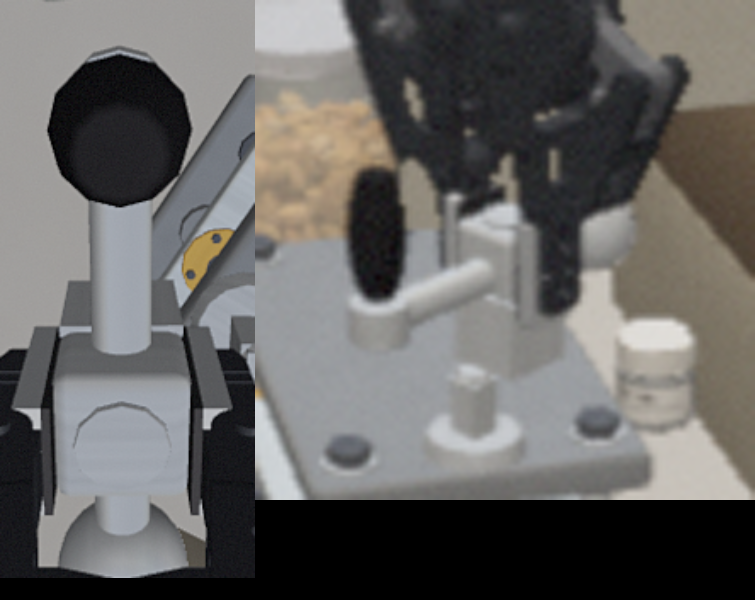

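Run:
```python
from h import *
z=np.load("w3.npz");K,T=z["K"],z["T"]
z=np.load("side0.npz");Ks,Ts=z["K"],z["T"]
tcp=np.array([.52513,.06841,.22676])
for dz in(.012,.014):
    h=onz(K,T,321.8,360.6,tcp[2]+dz); d=h-tcp; a=np.radians(199.1); print(dz,h*1e3,"along arm",d[:2]@[np.cos(a),np.sin(a)]*1e3,"across",d[:2]@[-np.sin(a),np.cos(a)]*1e3)
for u in(34,37,40):
    for sx in(-1,1):
        for sy in (-1,1):
            a=np.radians(19.1);R=np.array([[np.cos(a),-np.sin(a)],[np.sin(a),np.cos(a)]])
            p=np.r_[tcp[:2]+R@[sx*.013,sy*.013],tcp[2]-u/1e3]; print(u,sx,sy,proj(Ks,Ts,p))
```

```text
0.012 [524.53619202  68.25096079 238.76      ] along arm 0.6131586819569209 across -0.044020668061761054
0.014 [523.26269857  67.80070101 240.76      ] along arm 1.9638779924583514 across -0.03525803731445885
34 -1 -1 [292.46782399 192.33800962]
34 -1 1 [281.32719436 187.72166615]
34 1 -1 [303.22142374 187.55044809]
34 1 1 [292.10519464 183.0858058 ]
37 -1 -1 [292.4752683  193.98226544]
37 -1 1 [281.35198002 189.34757456]
37 1 -1 [303.21191755 189.17389081]
37 1 1 [292.11295752 184.69129673]
40 -1 -1 [292.48268895 195.62129511]
40 -1 1 [281.37668812 190.96839541]
40 1 -1 [303.20244105 190.7922622 ]
40 1 1 [292.12069653 186.29184899]
```

Hub is held squarely, offset about 1 mm along the arm. Estimated screw axis is (535, 115.5). I'll move above it and feel down.

>>> move_arm:
  rows:
    - [5,24,0,0]
    - [11,47.5,0,0]
    - [11,47.5,-14,0]
    - [11,47.5,-22,0]
    - [11,47.5,-24,0]

```text
t: 6.72
eef_pos: [0.5356, 0.1151, 0.201]
tcp_rot: [-0.001, -0.166, 0.986, -0.0]
force: [-0.3, 0.0, -4.3]
width: 0.0249
gripper_force: 79.6
```

>>> move_arm:
  rows:
    - [0,0,-2,0]
    - [0,0,-4,0]
    - [0,0,-6,0]
    - [0,0,-6,0]

```text
t: 7.22
eef_pos: [0.5363, 0.1157, 0.1967]
tcp_rot: [0.0, -0.167, 0.986, -0.0]
force: [0.1, -0.0, -2.3]
width: 0.0248
gripper_force: 80.0
```

>>> move_arm:
  rows:
    - [0,0,-1,0]
    - [0,0,-2,0]
    - [0,0,-2,0]

```text
t: 7.6
eef_pos: [0.5363, 0.1158, 0.1961]
tcp_rot: [0.001, -0.167, 0.986, -0.0]
force: [-2.8, -1.4, 5.2]
width: 0.0253
gripper_force: 81.0
```

>>> move_arm:
  rows:
    - [-0.5,-0.2,0,0]
    - [-1,-0.3,0,0]
    - [-1,-0.3,0,0]

```text
t: 7.98
eef_pos: [0.536, 0.1157, 0.1961]
tcp_rot: [0.002, -0.167, 0.986, -0.0]
force: [0.1, -0.9, 5.8]
width: 0.0248
gripper_force: 81.0
```

>>> move_arm:
  rows:
    - [-0.5,-0.2,0,0]
    - [-1,-0.3,0,0]
    - [-1,-0.3,0,0]

```text
t: 8.35
eef_pos: [0.5347, 0.1156, 0.1951]
tcp_rot: [0.001, -0.167, 0.986, 0.0]
force: [-0.1, 1.2, -3.3]
width: 0.025
gripper_force: 79.6
```

>>> move_arm:
  rows:
    - [0,0,-1,0]
    - [0,0,-2,0]
    - [0,0,-2,0]

```text
t: 8.72
eef_pos: [0.5343, 0.1157, 0.1916]
tcp_rot: [0.0, -0.167, 0.986, 0.0]
force: [5.1, 2.9, -2.4]
width: 0.0248
gripper_force: 79.7
```

>>> move_arm:
  rows:
    - [0.5,0.2,0,0]
    - [0.5,0.2,-1,0]
    - [0.5,0.2,-2,0]
    - [0.5,0.2,-3,0]
    - [0.5,0.2,-3,0]

```text
t: 9.35
eef_pos: [0.5344, 0.1157, 0.1891]
tcp_rot: [-0.0, -0.167, 0.986, 0.0]
force: [0.8, 4.3, -2.2]
width: 0.0249
gripper_force: 79.8
```

>>> move_arm:
  rows:
    - [0,0.5,-1.5,0]
    - [0,0.5,-3,0]
    - [0,0.5,-4.5,0]
    - [0,0.5,-6,0]
    - [0,0.5,-6,0]

```text
t: 9.98
eef_pos: [0.5345, 0.1158, 0.1828]
tcp_rot: [-0.0, -0.167, 0.986, -0.0]
force: [0.5, 2.3, -3.8]
width: 0.0249
gripper_force: 79.9
```

>>> move_arm:
  rows:
    - [0,0,-1.5,0]
    - [0,0,-3,0]
    - [0,0,-4.5,0]
    - [0,0,-6,0]
    - [0,0,-6,0]

```text
t: 10.6
eef_pos: [0.5345, 0.1158, 0.1768]
tcp_rot: [-0.0, -0.167, 0.986, -0.0]
force: [-0.4, 1.6, -4.9]
width: 0.025
gripper_force: 79.7
```

>>> move_arm:
  rows:
    - [0,0,-1,0]
    - [0,0,-2,0]
    - [0,0,-2,0]

```text
t: 10.98
eef_pos: [0.5347, 0.1159, 0.1758]
tcp_rot: [0.0, -0.167, 0.986, -0.0]
force: [-2.4, 1.1, 1.2]
width: 0.0251
gripper_force: 80.2
```

>>> move_arm:
  rows:
    - [0,0,-1,0]
    - [0,0,-2,0]
    - [0,0,-2,0]

```text
t: 11.35
eef_pos: [0.5347, 0.1159, 0.1758]
tcp_rot: [0.001, -0.167, 0.986, -0.0]
force: [-6.6, -0.2, 9.0]
width: 0.0248
gripper_force: 81.3
```

Seated: TCP at 175.8, matching the 39.8 mm seen with the hub on the table. Relieving the downward push and starting to wind clockwise.

>>> move_arm:
  rows:
    - [0,0,2,0]
    - [0,0,2,-6]
    - [0,0,2,-14]
    - [0,0,2,-22]
    - [0,0,2,-30]
  squeeze: 110

```text
t: 11.98
eef_pos: [0.535, 0.1165, 0.1759]
tcp_rot: [0.001, 0.096, 0.995, 0.001]
force: [-1.3, 3.3, 2.5]
width: 0.0248
gripper_force: 108.5
```

```bash
cat > st.py <<'E'
from h import *
s=arm.get_state(); q=s["tcp_rot"]; print(round(s["t"],2),(s["eef_pos"]*1e3).round(1),"yaw",round(2*np.degrees(np.arctan2(q[2],q[1]))-90,1),s["force"].round(1),s["ft_torque"].round(3),"q6",s["q"][5].round(2),s["joint_efforts"][5].round(3),s["width"].round(4))
E
python3 st.py
```

```text
Traceback (most recent call last):
  File "st.py", line 2, in <module>
    s=arm.get_state(); q=s["tcp_rot"]; print(round(s["t"],2),(s["eef_pos"]*1e3).round(1),"yaw",round(2*np.degrees(np.arctan2(q[2],q[1]))-90,1),s["force"].round(1),s["ft_torque"].round(3),"q6",s["q"][5].round(2),s["joint_efforts"][5].round(3),s["width"].round(4))
                                                                                                                                                                                                                                                  ^^^^^^^^^^^^^^^^
AttributeError: 'float' object has no attribute 'round'
```

```bash
sed -i 's/,s\["width"\].round(4)//' st.py; python3 st.py
```

```text
11.97 [535.  116.5 175.9] yaw 79.0 [-1.3  3.3  2.5] [0.564 0.261 0.464] q6 -1.23 -1.003
```

>>> move_arm:
  rows:
    - [0,0,0,-9]
    - [0,0,0,-18]
    - [0,0,0,-27]
    - [0,0,0,-36]
    - [0,0,0,-45]

```text
t: 12.6
eef_pos: [0.5349, 0.1162, 0.1759]
tcp_rot: [0.0, 0.47, 0.883, 0.0]
force: [-3.4, 2.2, 2.9]
width: 0.0245
gripper_force: 108.5
```

```bash
python3 st.py
```

```text
12.6 [534.9 116.2 175.9] yaw 34.0 [-3.4  2.2  2.9] [0.367 0.416 0.452] q6 -0.44 -1.182
```

>>> move_arm:
  rows:
    - [0,0,0,-9]
    - [0,0,0,-18]
    - [0,0,0,-27]
    - [0,0,0,-36]
    - [0,0,0,-45]

```text
t: 13.22
eef_pos: [0.5346, 0.1161, 0.1759]
tcp_rot: [0.0, 0.772, 0.636, 0.0]
force: [-4.6, 1.3, 3.4]
width: 0.0246
gripper_force: 108.6
```

>>> move_arm:
  rows:
    - [0,0,0,-9]
    - [0,0,0,-18]
    - [0,0,0,-27]
    - [0,0,0,-36]
    - [0,0,0,-45]

```text
t: 13.85
eef_pos: [0.5343, 0.1162, 0.1759]
tcp_rot: [-0.0, 0.956, 0.292, -0.0]
force: [-5.2, 2.2, 4.0]
width: 0.0248
gripper_force: 108.7
```

```bash
python3 st.py
```

```text
13.85 [534.3 116.2 175.9] yaw -56.0 [-5.2  2.2  4. ] [0.258 0.884 0.483] q6 1.13 -1.166
```

>>> move_arm:
  rows:
    - [0,0,0,-8]
    - [0,0,0,-16]
    - [0,0,0,-24]
    - [0,0,0,-32]
    - [0,0,0,-40]

```text
t: 14.48
eef_pos: [0.5342, 0.1164, 0.1759]
tcp_rot: [-0.0, 0.999, -0.052, -0.0]
force: [-5.4, 2.6, 4.3]
width: 0.0246
gripper_force: 108.7
```

```bash
python3 st.py
```

```text
14.47 [534.2 116.4 175.9] yaw -96.0 [-5.4  2.6  4.3] [0.363 0.944 0.457] q6 1.83 -0.986
```

>>> move_arm:
  rows:
    - [0,0,0,-5]
    - [0,0,0,-10]
    - [0,0,0,-15]
    - [0,0,0,-20]
    - [0,0,0,-20]

```text
t: 15.1
eef_pos: [0.5341, 0.1166, 0.1759]
tcp_rot: [-0.0, 0.975, -0.223, -0.0]
force: [-5.5, 4.4, 3.5]
width: 0.0247
gripper_force: 108.6
```

```bash
python3 st.py
```

```text
15.1 [534.1 116.6 175.9] yaw -115.8 [-5.5  4.4  3.5] [0.491 0.946 0.283] q6 2.17 0.647
```

>>> move_arm:
  rows:
    - [0,0,0,-4]
    - [0,0,0,-8]
    - [0,0,0,-12]
    - [0,0,0,-16]

```text
t: 15.6
eef_pos: [0.5342, 0.1167, 0.1759]
tcp_rot: [-0.0, 0.934, -0.357, -0.0]
force: [-5.0, 3.5, 4.1]
width: 0.0243
gripper_force: 108.7
```

```bash
python3 st.py
```

```text
15.6 [534.2 116.7 175.9] yaw -131.8 [-5.   3.5  4.1] [0.558 0.953 0.49 ] q6 2.45 -0.253
```

>>> move_arm:
  rows:
    - [0,0,0,0]
    - [0,0,0,0]
    - [0,0,0,0]
    - [0,0,10,0]
    - [0,0,40,0]
  jaw: 56

```text
t: 16.23
eef_pos: [0.534, 0.1157, 0.2144]
tcp_rot: [0.001, 0.934, -0.357, -0.001]
force: [-0.3, -0.6, 0.3]
width: 0.0561
gripper_force: 0.0
```

>>> move_arm:
  rows:
    - [0,0,45,0]
    - [0,0,45,10]
    - [0,0,45,20]
    - [0,0,45,30]
    - [0,0,45,40]

```text
t: 16.85
eef_pos: [0.5348, 0.1159, 0.2612]
tcp_rot: [-0.0, 1.0, -0.013, 0.001]
force: [0.3, -0.9, 0.4]
width: 0.0558
gripper_force: 0.0
```

>>> move_arm:
  rows:
    - [0,0,0,10]
    - [0,0,0,20]
    - [0,0,0,30]
    - [0,0,0,40]
    - [0,0,0,50]

```text
t: 17.48
eef_pos: [0.5348, 0.1159, 0.2612]
tcp_rot: [0.0, 0.912, 0.411, 0.001]
force: [-0.0, -0.0, 0.0]
width: 0.0561
gripper_force: 0.0
```

>>> move_arm:
  rows:
    - [0,0,0,10]
    - [0,0,0,20]
    - [0,0,0,30]
    - [0,0,0,40]
    - [0,0,0,50]

```text
t: 18.1
eef_pos: [0.5348, 0.1159, 0.2612]
tcp_rot: [0.0, 0.653, 0.758, 0.0]
force: [-0.9, -0.1, 0.6]
width: 0.0562
gripper_force: 0.0
```

>>> move_arm:
  rows:
    - [0,0,0,10]
    - [0,0,0,20]
    - [0,0,0,30]
    - [0,0,0,40]
    - [0,0,0,40]

```text
t: 18.73
eef_pos: [0.5348, 0.1158, 0.2611]
tcp_rot: [0.0, 0.358, 0.934, 0.0]
force: [-0.6, 0.3, 0.5]
width: 0.056
gripper_force: 0.0
```

```bash
python3 st.py
python3 - <<'E'
from h import *
im,K,T=grab("wrist","w5.png"); np.savez("w5.npz",K=K,T=T)
s,_,_=grab("side","s5.png")
cv2.imwrite("pics/crop5.png",np.hstack([cv2.resize(im,(400,300)),cv2.resize(s[140:260,206:366],(400,300),interpolation=2)]))
E
```

```text
18.73 [534.8 115.8 261.1] yaw 48.1 [-0.6  0.3  0.5] [-0.004 -0.018  0.005] q6 -0.69 -1.001
```

View pics/crop5.png

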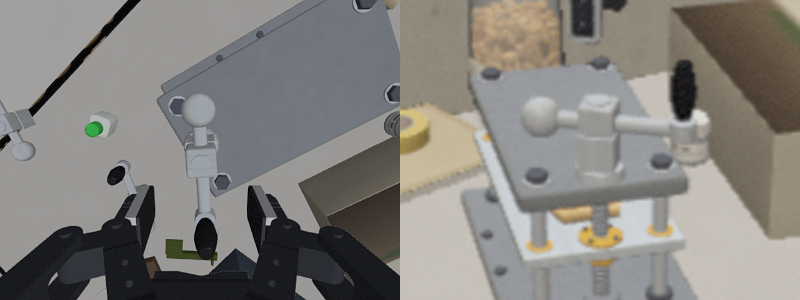

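The picture shows the crank seated on the collar, ball at (199,110) and knob at (207,235), lined up between the fingers. Regrip.

>>> move_arm:
  rows:
    - [0,0,-35,0]
    - [0,0,-65,0]
    - [0,0,-85,0]
    - [0,0,-85,0]

```text
t: 19.32
eef_pos: [0.5339, 0.1158, 0.1736]
tcp_rot: [-0.001, 0.357, 0.934, -0.001]
force: [-0.3, -0.7, -0.3]
width: 0.0559
gripper_force: 0.0
```

>>> move_arm:
  rows:
    - [0,0,0,0]
    - [0,0,0,0]
    - [0,0,0,0]
    - [0,0,0,0]
    - [0,0,0,0]
  jaw: 0

```text
t: 19.95
eef_pos: [0.5353, 0.1159, 0.1775]
tcp_rot: [0.001, 0.357, 0.934, 0.001]
force: [-1.8, -0.1, 6.6]
width: 0.0244
gripper_force: 106.7
```

```bash
python3 st.py
```

```text
19.95 [535.3 115.9 177.5] yaw 48.2 [-1.8 -0.1  6.6] [-0.189  0.302  0.201] q6 -0.69 0.179
```

>>> move_arm:
  rows:
    - [0,0,0,-4]
    - [0,0,0,-8]
    - [0,0,0,-12]
    - [0,0,0,-16]
    - [0,0,0,-20]

```text
t: 20.58
eef_pos: [0.535, 0.1158, 0.1775]
tcp_rot: [0.001, 0.514, 0.858, 0.001]
force: [-1.2, -1.6, 6.2]
width: 0.0247
gripper_force: 109.2
```

```bash
python3 st.py
```

```text
20.57 [535.  115.8 177.5] yaw 28.1 [-1.2 -1.6  6.2] [-0.304  0.515  0.443] q6 -0.34 -0.238
```

>>> move_arm:
  rows:
    - [0,0,0,-4]
    - [0,0,0,-8]
    - [0,0,0,-12]
    - [0,0,0,-16]
    - [0,0,0,-20]

```text
t: 21.2
eef_pos: [0.5348, 0.1156, 0.1775]
tcp_rot: [0.001, 0.656, 0.755, 0.0]
force: [-2.8, -2.8, 7.1]
width: 0.0247
gripper_force: 109.3
```

```bash
python3 st.py
```

```text
21.2 [534.8 115.6 177.5] yaw 8.1 [-2.8 -2.8  7.1] [-0.34   0.691  0.503] q6 0.01 -0.233
```

>>> move_arm:
  rows:
    - [0,0,0,-4]
    - [0,0,0,-8]
    - [0,0,0,-12]

```text
t: 21.58
eef_pos: [0.5346, 0.1157, 0.1776]
tcp_rot: [0.001, 0.731, 0.683, 0.0]
force: [-5.3, -2.3, 7.7]
width: 0.0247
gripper_force: 109.4
```

```bash
python3 st.py
```

```text
21.57 [534.6 115.7 177.6] yaw -3.9 [-5.3 -2.3  7.7] [-0.381  0.9    0.531] q6 0.22 -0.231
```

>>> move_arm:
  rows:
    - [-0.3,-0.2,1,-4]
    - [-0.6,-0.3,1.4,-8]
    - [-0.6,-0.3,1.4,-12]

```text
t: 21.95
eef_pos: [0.5343, 0.1156, 0.1776]
tcp_rot: [0.0, 0.798, 0.602, 0.0]
force: [0.3, -0.9, 1.9]
width: 0.0247
gripper_force: 108.4
```

```bash
python3 st.py
```

```text
21.95 [534.3 115.6 177.6] yaw -15.9 [ 0.3 -0.9  1.9] [-0.195  0.066  0.46 ] q6 0.43 -0.272
```

>>> move_arm:
  rows:
    - [0,0,0,-4]
    - [0,0,0,-8]
    - [0,0,0,-12]
    - [0,0,0,-16]

```text
t: 22.45
eef_pos: [0.5341, 0.1157, 0.1776]
tcp_rot: [0.0, 0.874, 0.486, 0.0]
force: [-2.3, 0.2, 2.1]
width: 0.0243
gripper_force: 108.5
```

```bash
python3 st.py
```

```text
22.45 [534.1 115.7 177.6] yaw -31.9 [-2.3  0.2  2.1] [-0.18   0.323  0.486] q6 0.71 -0.268
```

>>> move_arm:
  rows:
    - [0,0,0,-4]
    - [-0.2,0,0,-8]
    - [-0.3,0,0,-12]
    - [-0.3,0,0,-16]

```text
t: 22.95
eef_pos: [0.5338, 0.1158, 0.1776]
tcp_rot: [0.0, 0.933, 0.359, 0.0]
force: [-0.3, 0.4, 2.1]
width: 0.0248
gripper_force: 108.5
```

```bash
python3 st.py
```

```text
22.95 [533.8 115.8 177.6] yaw -47.9 [-0.3  0.4  2.1] [-0.064  0.258  0.456] q6 0.99 -0.268
```

Free torque is about 0.46 N m. Carrying on.

>>> move_arm:
  rows:
    - [0,0,0,-4]
    - [0,0,0,-8]
    - [0,0,0,-12]
    - [0,0,0,-16]

```text
t: 23.45
eef_pos: [0.5337, 0.116, 0.1776]
tcp_rot: [-0.0, 0.974, 0.226, 0.0]
force: [-2.2, 0.2, 2.5]
width: 0.0245
gripper_force: 108.5
```

```bash
python3 st.py
```

```text
23.45 [533.7 116.  177.6] yaw -63.9 [-2.2  0.2  2.5] [0.061 0.357 0.463] q6 1.27 -0.266
```

>>> move_arm:
  rows:
    - [0,0,0,-4]
    - [0,0,0,-8]
    - [0,0,0,-12]
    - [0,0,0,-16]

```text
t: 23.95
eef_pos: [0.5336, 0.1163, 0.1776]
tcp_rot: [-0.001, 0.996, 0.088, 0.0]
force: [-2.2, 0.9, 2.2]
width: 0.0247
gripper_force: 108.9
```

```bash
python3 st.py
```

```text
23.95 [533.6 116.3 177.6] yaw -79.9 [-2.2  0.9  2.2] [0.171 0.419 0.548] q6 1.55 -0.196
```

>>> move_arm:
  rows:
    - [-0.2,0,0,-3]
    - [-0.2,0,0,-6]

```text
t: 24.2
eef_pos: [0.5335, 0.1164, 0.1776]
tcp_rot: [-0.001, 0.999, 0.036, 0.0]
force: [-1.8, 1.4, 1.9]
width: 0.0246
gripper_force: 109.2
```

```bash
python3 st.py
```

```text
24.2 [533.5 116.4 177.6] yaw -85.8 [-1.8  1.4  1.9] [0.233 0.297 0.593] q6 1.65 0.03
```

>>> move_arm:
  rows:
    - [0,0,0,-4]
    - [0,0,0,-8]

```text
t: 24.45
eef_pos: [0.5335, 0.1165, 0.1776]
tcp_rot: [-0.001, 0.999, -0.033, 0.0]
force: [-0.5, 2.0, 1.5]
width: 0.0248
gripper_force: 109.4
```

```bash
python3 st.py
```

```text
24.45 [533.5 116.5 177.6] yaw -93.8 [-0.5  2.   1.5] [0.29  0.285 0.588] q6 1.79 -0.122
```

>>> move_arm:
  rows:
    - [0,0,0,-3]
    - [0,0,0,-6]

```text
t: 24.7
eef_pos: [0.5335, 0.1166, 0.1776]
tcp_rot: [-0.001, 0.996, -0.085, 0.0]
force: [-1.1, 2.5, 2.0]
width: 0.0246
gripper_force: 109.6
```

```bash
python3 st.py
```

```text
24.7 [533.5 116.6 177.6] yaw -99.8 [-1.1  2.5  2. ] [0.344 0.292 0.637] q6 1.89 0.096
```

>>> move_arm:
  rows:
    - [0,0,0,-3]
    - [0,0,0,-5]

```text
t: 24.95
eef_pos: [0.5335, 0.1167, 0.1776]
tcp_rot: [-0.001, 0.992, -0.129, 0.0]
force: [-2.1, 3.7, 3.6]
width: 0.0247
gripper_force: 110.2
```

```bash
python3 st.py
```

```text
24.95 [533.5 116.7 177.6] yaw -104.8 [-2.1  3.7  3.6] [0.622 0.461 0.672] q6 1.98 0.422
```

Torque is 0.67 against 0.46 free, which is about 130–155 N. Releasing and withdrawing.

>>> move_arm:
  rows:
    - [0,0,0,0]
    - [0,0,0,0]
    - [0,0,0,0]
    - [0,0,0,0]
  jaw: 56

```text
t: 25.45
eef_pos: [0.5336, 0.1154, 0.1766]
tcp_rot: [0.0, 0.992, -0.129, 0.0]
force: [-0.3, -0.6, 0.3]
width: 0.0561
gripper_force: 0.0
```

>>> move_arm:
  rows:
    - [0,0,10,0]
    - [0,0,40,0]
    - [0,0,85,0]
    - [-20,0,120,0]
    - [-80,0,120,0]

```text
t: 26.08
eef_pos: [0.4546, 0.1156, 0.3]
tcp_rot: [-0.001, 0.992, -0.129, 0.002]
force: [-0.8, 0.3, 0.7]
width: 0.056
gripper_force: 0.0
```

>>> move_arm:
  rows:
    - [0,0,0,0]
    - [0,0,0,0]
    - [0,0,0,0]
    - [0,0,0,0]

```text
t: 26.58
eef_pos: [0.4543, 0.1156, 0.2963]
tcp_rot: [0.0, 0.992, -0.129, -0.0]
force: [0.1, 0.6, -0.6]
width: 0.0558
gripper_force: 0.0
```

```bash
python3 st.py
python3 - <<'E'
from h import *
s,K,T=grab("side","s6.png"); a,_,_=grab("top","t6.png")
cv2.imwrite("pics/crop6.png",np.hstack([cv2.resize(s[140:290,206:406],(400,300),interpolation=2),cv2.resize(a[150:300,180:380],(400,300),interpolation=2)]))
E
```

```text
26.57 [454.3 115.6 296.3] yaw -104.8 [ 0.1  0.6 -0.6] [ 0.011 -0.031 -0.   ] q6 2.01 -0.001
```

View pics/crop6.png

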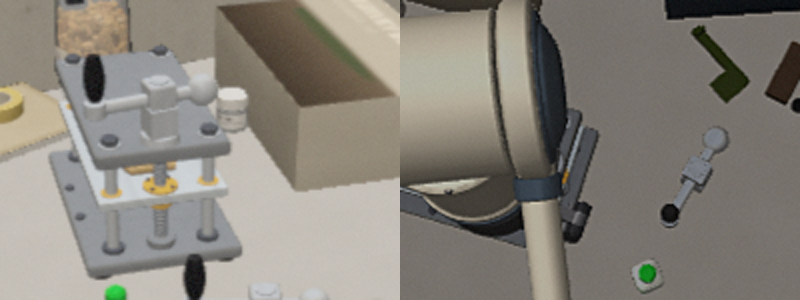

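The side view shows the crank upright and seated on the collar at (160,110), the table raised with the blank up against the head, and the arm clear.

```bash
python3 -c "
from workcell import job
print(job.sign_off())"
```

```text
the job is handed in; nothing more can be done
None
```

The crank is seated on the screw and the blank is nipped at roughly 130–155 N, estimated from the winding torque (about 0.67 N m against 0.46 free); the arm was withdrawn and the job handed in at about 27 s, with no verdict returned.

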